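Start the screw at the bottom of the deep well

TASK

Take the long T-handled driver out of its wooden stand, lower it upright into the tall tower of the cast housing until its blade drops into the slot of the screw at the bottom, and turn the screw about a quarter turn clockwise (seen from above) to start its thread. Keep the driver upright while it turns the screw so that the thread is not crossed, then let go and leave it standing in the well; leave the short driver in the stand.

Things in the scene. Friction and masses are not known exactly. Their poses are not given: they have to be found in the camera images.
- long_driver: Longer of two steel drivers with black T-handles, upright in holes 40 mm deep, 80 mm apart, of a 140x60x46 mm wooden stand; either hole; leans up to 4 degrees. Origin: middle of the blade's lower edge (foot); z up to the handle, x along blade and T-bar. T-bar 70 (x) by 14 (y) by 18 mm, centre 118 mm above origin. Round body 24 mm across from 8 to 60 mm up; blade 20 (x) by 5 mm (y). 0.15 kg.
- short_driver: The same driver in short, in the other hole of the stand: T-bar centre only 62 mm above its origin. It is too short for the well; leave it alone.
- well_mouth (a point): Mid of the deep well's mouth, 86 mm above the desk, on the tall tower (rim 56 mm across) of a fixed aluminium housing, base plate 140x80x14 mm. Funnel 48 mm wide, narrowing in 15 mm to a 28 mm bore. z up; x along the plate's long side towards its low empty boss. Slot floor 69 mm below the mouth; slot 11 mm wide, 8 deep, along x at first; a blade over 15 degrees out of line stands 8 mm higher.
- screw (a joint): Angle of the screw at the bottom of the well: 0 at the start, growing as it turns clockwise seen from above, to a stop at 2.0 rad; it turns stiffly (0.04 N m) and stays where it is left. The driver has about 15 degrees of play in the slot before the screw follows.

How it is judged:
By the outcome, as a careful person would: the job done as asked, in the order asked, and still so for the second after the job is handed in, with the robot touching nothing.
It also fails if it takes over 45 s, if anything falls off the work surface, if the arm or the gripper's body presses on something with over 40 N, if the wrist force passes 120 N, or if a joint passes its speed limit or range.

ROBOT

A 6-joint arm with a two-finger parallel gripper is mounted at the origin on a cart in front of the work surface, level with it; the furniture and walls round the work are solid. World frame = base frame: x ahead of the robot, y to its left, z up, the work surface at z = 0. Lengths are in m, angles in rad, forces in N, time in s.
With the tool pointing down it reaches from about 0.25 to 0.775 m from the base axis. Payload 4 kg.
Tool frame: the origin (TCP) lies at the very end of the fingers, on their centre line; the grasp point (between the pads) lies 19 mm behind it; z points along the fingers, y is the line along which they close (so a half turn about z gives the same grasp; the last joint's range is limited). The gripper opens to 94 mm and grips with 3 to 60 N. Pads are 16 mm wide; open, the fingers measure 119 mm over their backs; the gripper's body (75 mm by 177 mm) begins 78 mm behind the grasp point.
Start: joints at [-1.293, 0.087, 1.371, -0, 1.684, -0.103], TCP at [0.204, -0.511, 0.206] pointing down, gripper open.
Joint ranges: [-3.1, 3.1], [-0.76, 2.03], [0.27, 2.55], [-1.08, 4.22], [0.17, 2.65], [-2.57, 2.57]. Speed limits (rad/s): [2.79, 2.79, 3.14, 3.14, 3.14, 3.14].

INTERFACE

Orientations are given as [roll, pitch, yaw] about the fixed x, y, z axes, in that order (R = Rz(yaw) Ry(pitch) Rx(roll)).
In Python, from bench import robot, vision gives the robot as it stands.
- The arm moves only by the shell command python3 -m crank 'ROWS'. ROWS is JSON, a list of rows, each a list of 3 entries, a list of its own where there are three numbers: the closure, from 0 (fully open) to 1 (shut), then the shift along the tool's x, y, z in m, then the turn, a rotation vector about the tool's x, y, z in degrees. A call has 1 to 8 rows; each row shifts and turns the commanded pose from where the row before left it, along the tool's axes as they then stand; what a row does not reach is not made up. A row lasts 1/10 s, in which the tool goes at most 50 mm and 8.59 degrees, less where a joint would pass 70% of its speed; a pose out of reach is approached as far as the arm can. A call with a gripper value outside its range is refused whole. The fingers move at their own pace and stop on an object; the grip force is fixed at half the most. Time passes only in rows, so rows that do not move let the fingers close. It gives the time, the measured TCP pose, the force, the opening and the grip force at its end, in the units of the state.
- robot.get_obs(): the state, without advancing time (a new reading comes with each control period).
- vision.snapshot(name): name is "scene" or "side" or "wrist"; returns a dict with "color" (384x512x3 uint8, red, green, blue), "z_map" (384x512 float32, m along the optical axis (not along the pixel's ray), 0 where there is no reading), "fx", "fy", "cx", "cy" (pixels), "R" (3x3) and "t" (3): a world point X has camera coordinates R X + t. Camera axes: x right, y down, z forward; pixel columns grow to the right and rows downward; lengths in m; the calibration is good to about 2 mm. A picture is of the moment at which its call begins.
- robot.close_job(): hands the job in; it is judged then, once.
The state is a dict: "time": time; "joint_positions": joint angles; "qvel": joint speeds; "joint_torque": joint torques, N m; "tool_pos": TCP position; "ee_rot": TCP orientation; "wrist_force": force on the tool from outside, world axes, zero at the start; "wrist_torque": the same for the moment, N m; "width": finger opening in m; "finger_force": force on a finger pad.
Only numpy, scipy, OpenCV 4.12 (cv2) and the standard library are available. Lean on these libraries where they do the work, as an engineer would, in place of code of your own. Each camera call takes 0.05 s, during which the arm holds its last target. There are 200 camera calls.

## Working session

There is one attempt and no reset: what is moved stays moved. The work goes in short steps, Python scripts to look and compute and a shell command to move; the robot and the scene stay as the last step left them, time stands still between calls to the robot, and variables do not carry over. Pictures are saved under pics/ and viewed, at most 10 in all, crops included, and the job is handed in when it is done.

```bash
mkdir -p pics; ls; python3 - <<'E'
from bench import robot, vision
import cv2,numpy as np
a=[]
for n in("scene","side"):
    s=vision.snapshot(n); np.savez(f"{n}0.npz",**s); a.append(s["color"][:,:,::-1])
    print(n,s["fx"],s["cx"],s["cy"],(-s["R"].T@s["t"]).round(3),s["R"].round(2).tolist())
cv2.imwrite("pics/a.png",a[0]);cv2.imwrite("pics/b.png",a[1])
o=robot.get_obs();print(o)
E
```

```text
pics
scene 444.6265656183082 253.60389437487174 192.87647939381316 [ 0.225 -0.422  0.713] [[0.8, -0.61, -0.01], [-0.46, -0.59, -0.66], [0.39, 0.53, -0.75]]
side 492.30641344557154 260.3355220878994 191.5777209191042 [ 0.232 -0.219  0.82 ] [[0.64, -0.77, 0.01], [-0.67, -0.57, -0.48], [0.38, 0.3, -0.88]]
{'time': 0.1, 'joint_positions': array([-1.29307275e+00,  8.79184071e-02,  1.37209783e+00, -1.10605968e-05,
        1.68359909e+00, -1.03117424e-01]), 'qvel': array([ 0.00057438, -0.00208589, -0.00282675,  0.00049991,  0.00035633,
       -0.00024934]), 'joint_torque': array([ 2.59551634e-03, -3.41254342e+01, -3.03301764e+01,  7.20845908e-02,
        3.04400269e-02, -9.52894220e-05]), 'tool_pos': array([ 0.20428298, -0.51012357,  0.20440351]), 'ee_rot': array([-3.13957959e+00, -1.97269286e-04,  3.80839565e-01]), 'wrist_force': array([0.52179873, 0.86249238, 0.64657912]), 'wrist_torque': array([0.04303483, 0.00013169, 0.00438775]), 'finger_force': 0.0, 'width': 0.09379830961169335}
```

View pics/a.png

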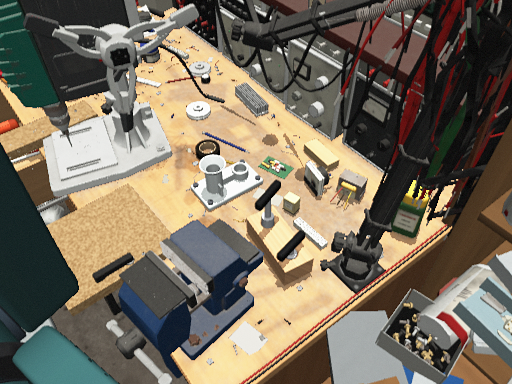

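View pics/b.png

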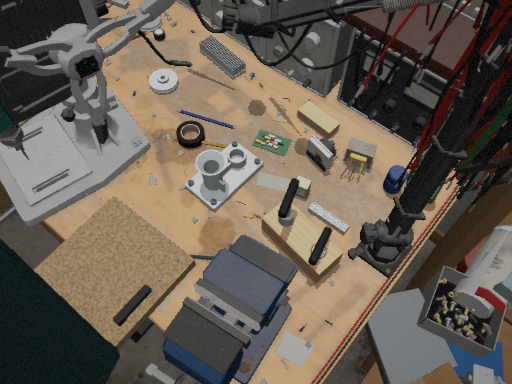

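The scene and side views agree. The housing is at about (213,170) in the scene view, with its low boss at (240,168). The long driver's T-bar is at (267,195) and the short one's at (290,246), with the stand beneath them. The vise lies towards the robot.

```bash
cat > h.py <<'E'
import numpy as np,cv2
def cloud(s):
    z=s["z_map"];v,u=np.mgrid[:z.shape[0],:z.shape[1]]
    C=np.stack([(u-s["cx"])/s["fx"]*z,(v-s["cy"])/s["fy"]*z,z],-1)
    W=(C-s["t"])@s["R"]; W[z<=0]=np.nan
    return W
def line(P):
    m=P.mean(0);_,S,V=np.linalg.svd(P-m,full_matrices=False)
    return m,V[0],np.ptp((P-m)@V[0])
E
python3 - <<'E'
import numpy as np,cv2
from h import *
B={"scene":[(240,165,320,290),(185,150,265,215)],"side":[(255,170,350,280),(180,140,270,210)]}
for n in B:
    s=dict(np.load(f"{n}0.npz"));W=cloud(s);c=s["color"].astype(int)
    x0,y0,x1,y1=B[n][0]
    m=np.zeros(c.shape[:2],np.uint8);m[y0:y1,x0:x1]=(c.max(2)<70)[y0:y1,x0:x1]&(W[y0:y1,x0:x1,2]>.04)
    k,l,st,_=cv2.connectedComponentsWithStats(m)
    for i in range(1,k):
        if st[i,4]>60:
            P=W[l==i];P=P[~np.isnan(P).any(1)]
            h=np.percentile(P[:,2],[5,50,95]); T=P[P[:,2]>h[2]-.012]
            a,d,L=line(T);print(n,"dark",st[i],h.round(3),a.round(4),d.round(3),"yaw",np.degrees(np.arctan2(d[1],d[0])).round(1),L.round(3),"bbox mid",((T.max(0)+T.min(0))/2).round(4))
    # stand top
    st_=(W[y0:y1,x0:x1]).reshape(-1,3);cc=c[y0:y1,x0:x1].reshape(-1,3)
    k=(abs(st_[:,2]-.046)<.004)&(cc[:,0]>140)&(cc[:,0]-cc[:,2]>40)
    r=cv2.minAreaRect((st_[k][:,:2]*1000).astype(np.float32));print("stand",r)
    x0,y0,x1,y1=B[n][1];Q=W[y0:y1,x0:x1].reshape(-1,3)
    R=Q[abs(Q[:,2]-.086)<.004];print("rim",len(R),cv2.minEnclosingCircle((R[:,:2]*1000).astype(np.float32)))
    R=Q[abs(Q[:,2]-.014)<.003];r=cv2.minAreaRect((R[:,:2]*1000).astype(np.float32));print("plate",r)
    print("heights",np.histogram(Q[:,2],bins=np.arange(-.005,.11,.005))[0])
    for hh in(.03,.04,.05):
        pass
E
```

```text
scene dark [255 180  26  31 304] [0.121 0.131 0.134] [ 0.5494 -0.0235  0.1307] [-0.952 -0.304 -0.026] yaw -162.3 0.067 bbox mid [ 0.5517 -0.0216  0.1289]
scene dark [277 230  28  32 315] [0.064 0.076 0.079] [ 0.5396 -0.1017  0.0753] [-0.978 -0.209 -0.027] yaw -167.9 0.07 bbox mid [ 0.5408 -0.1     0.0731]
scene dark [240 252  23  26 235] [0.076 0.096 0.126] [ 0.4337 -0.1044  0.123 ] [ 0.212  0.019 -0.977] yaw 5.2 0.021 bbox mid [ 0.4353 -0.1032  0.1247]
stand ((591.4605102539062, -14.786956787109375), (269.2875671386719, 131.4535369873047), 44.99958801269531)
rim 171 ((538.253662109375, 141.65866088867188), 28.28876495361328)
plate ((569.0736694335938, 178.1765899658203), (158.87611389160156, 139.67552185058594), 87.31837463378906)
heights [1103 1462  153  878  424  101   94  113   78   51   50   48   45   55
   60   58   91  113   86    0    0    0]
side dark [278 178  21  40 360] [0.122 0.131 0.133] [ 0.5502 -0.0223  0.1306] [-0.944 -0.329 -0.025] yaw -160.8 0.068 bbox mid [ 0.5519 -0.021   0.1281]
side dark [309 227  22  38 324] [0.07  0.075 0.078] [ 0.539  -0.1008  0.0751] [-0.976 -0.218 -0.024] yaw -167.4 0.067 bbox mid [ 0.5412 -0.1003  0.0725]
stand ((548.8407592773438, -59.63185119628906), (140.79324340820312, 61.17778778076172), 82.45327758789062)
rim 217 ((538.967041015625, 140.20123291015625), 28.24374008178711)
plate ((567.7056274414062, 175.60870361328125), (156.93927001953125, 139.5443115234375), 89.4813232421875)
heights [2214  908  259 1389  331   81  108  143   77   61   46   43   53   47
   35   93  107  199   74    0    0    0]
```

```bash
python3 - <<'E'
import numpy as np,cv2
from h import *
w=np.array([.5388,.1408])
for n in("scene","side"):
    s=dict(np.load(f"{n}0.npz"));W=cloud(s);c=s["color"].astype(int)
    W=W.reshape(-1,3);c=c.reshape(-1,3)
    g=(c.max(1)-c.min(1)<40)&(np.hypot(*(W[:,:2]-w).T)<.15)
    P=W[g&(abs(W[:,2]-.014)<.004)]
    img=np.zeros((300,300),np.uint8)
    for p in P: img[tuple(((p[:2]-w+.15)*1000).astype(int).clip(0,299))]=255
    img=cv2.morphologyEx(img,cv2.MORPH_CLOSE,np.ones((9,9)));img=cv2.morphologyEx(img,cv2.MORPH_OPEN,np.ones((7,7)))
    k=max(cv2.findContours(img,0,2)[0],key=cv2.contourArea);(v,u),sz,a=cv2.minAreaRect(k)
    print(n,"plate",np.array([u,v])/1000+w-.15,sz,a)
    r=np.hypot(*(W[:,:2]-w).T)
    for lo in np.arange(.02,.06,.004):
        Q=W[g&(r>.035)&(r<.1)&(W[:,2]>lo)&(W[:,2]<lo+.004)]
        if len(Q):
            q=Q.mean(0)-[*w,0];print(round(lo,3),len(Q),(q[:2]+w).round(3),np.degrees(np.arctan2(q[1],q[0])).round(1),np.hypot(*q[:2]).round(3))
    # anything tall near path
    T=W[(W[:,2]>.17)&(W[:,0]>.25)&(W[:,0]<.75)&(abs(W[:,1])<.35)]
    print("tall",len(T));
    if len(T):
        H,_,_=np.histogram2d(T[:,0],T[:,1],bins=[np.arange(.25,.76,.1),np.arange(-.35,.36,.1)]);print(H.astype(int))
    r=cv2.minEnclosingCircle
E
```

```text
scene plate [0.56644191 0.13791578] (77.33334350585938, 138.7795867919922) 1.9749339818954468
0.02 48 [0.59 0.14] -0.6 0.051
0.024 42 [0.6   0.135] -5.5 0.061
0.028 48 [0.596 0.139] -1.3 0.057
0.032 63 [0.601 0.139] -1.5 0.062
0.036 27 [0.603 0.135] -5.5 0.065
tall 35219
[[    0     0     0     0     0     0   226]
 [    0     0     0     0     0     0  2952]
 [    0     0     0     0     0     0  2977]
 [    0     0     0     0   412   435   352]
 [ 3449 14318  4161  3174  1914   739   110]]
side plate [0.56703245 0.13733093] (78.90335845947266, 138.49539184570312) 1.3971809148788452
0.02 39 [0.601 0.14 ] -0.7 0.062
0.024 40 [0.601 0.135] -5.2 0.063
0.028 53 [0.595 0.136] -4.7 0.056
0.032 83 [0.603 0.138] -2.7 0.064
0.036 20 [0.601 0.135] -5.5 0.062
tall 28706
[[   0    0    0    0    0    0    0]
 [   0    0    0    0    0    0 4496]
 [   0    0    0    0    0    0 4165]
 [   0    0    0    0  572  586  404]
 [ 469 8469 4069 2989 2190  206   91]]
```

```bash
python3 - <<'E'
import numpy as np
from h import *
for n in("scene","side"):
    s=dict(np.load(f"{n}0.npz"));W=cloud(s).reshape(-1,3)
    for lo,hi in((.1,.2),(.2,.3),(.3,.5),(.5,.8)):
        T=W[(W[:,2]>lo)&(W[:,2]<hi)&(W[:,0]>.2)&(W[:,0]<.7)&(W[:,1]>-.5)&(W[:,1]<.3)]
        H,_,_=np.histogram2d(T[:,0],T[:,1],bins=[np.arange(.2,.71,.05),np.arange(-.5,.31,.05)]);print(n,lo);print(H.astype(int)[:, :]) if len(T) else 0
E
```

```text
scene 0.1
[[   0    0    0    0    0    0    1    0    0  301   57    0    0    0
     0    0]
 [   0    0    0    0    0    0    4  739 1035  511    0    0    0    0
     0    0]
 [   0    0    0    0    0    0    0  778  771  538    0    0    0    0
     0    0]
 [   0    0    0    0    0    0    0  621 1056  698    0    0    0    0
     0    0]
 [   0    0    0    0    0    0    0  442  563  455    0    0    0    0
     0  329]
 [   0    0    0    0    0    0    0   11  337  197    0    0    0    0
     0   65]
 [   0    0  162    0    0    0    0    0    0  176    0    0    0    0
     0    0]
 [   0    0    0    0    0    0    0    0    0  179    0    0    0    0
     0    0]
 [   1  261  233    1    0    0  386    0    0    0    0    0    0    0
     0    0]
 [   0  474 1405    3    0   31 1040   17    0    0    0    0    0    0
     0    0]]
scene 0.2
[[   0    0    0    0    0    0    0    0    0  793    0    0    0    0
     0    0]
 [   0    0    0    0    0    0    0    0    0    0    0    0    0    0
     0    0]
 [   0    0    0    0    0    0    0    0    0    0    0   
[... 5083 characters left out ...]
0    0
     0    0]
 [   0    0    0    0    0    0    0    0    0    0    0    0    0    0
     0    0]
 [   0    0    0    0    0    0    0    0    0    0    0    0    0    0
     0    0]
 [   0    0    0    0    0    0    0    0    0    0    0    0    0    0
     0    0]
 [   0    0    0    0    0    0    0    0    0    0    0    0    0    0
     0    0]
 [   0    0    0    0    0    0    0    0    0    0    0    0    0    0
     0    0]
 [   0    0    0    0    0    0    0    0    0    0    0    0    0    0
     0    0]
 [   0    0    0    0    0    0    0    0    0    0    0    0    0    0
     0    0]
 [   0    0    0    0    0    0    0    0    0    0    0    0    0    0
     0    0]]
```

```bash
python3 - <<'E'
import numpy as np
from h import *
w=np.array([.5388,.1408])
for n in("scene","side"):
    s=dict(np.load(f"{n}0.npz"));W=cloud(s).reshape(-1,3)
    r=np.hypot(*(W[:,:2]-w).T)
    for a in np.arange(-180,180,20):
        t=np.degrees(np.arctan2(W[:,1]-w[1],W[:,0]-w[0]))
        m=(abs(t-a-10)<10)&(W[:,2]>.15)&(W[:,2]<.7)&(r<.2)
        if m.sum()>5:
            i=np.argmin(np.where(m,r,9));print(n,a,m.sum(),"rmin",r[i].round(3),W[i].round(3),"z",np.percentile(W[m,2],[2,50,98]).round(3))
E
```

```text
scene -40 1348 rmin 0.115 [0.645 0.098 0.352] z [0.327 0.37  0.4  ]
scene -20 1190 rmin 0.091 [0.63 0.14 0.34] z [0.208 0.329 0.365]
scene 0 703 rmin 0.077 [0.614 0.158 0.328] z [0.166 0.341 0.36 ]
scene 20 50 rmin 0.099 [0.631 0.177 0.345] z [0.179 0.347 0.36 ]
scene 40 14 rmin 0.119 [0.6   0.243 0.34 ] z [0.333 0.339 0.345]
scene 60 411 rmin 0.113 [0.565 0.251 0.337] z [0.32  0.34  0.354]
scene 80 570 rmin 0.114 [0.558 0.253 0.335] z [0.283 0.324 0.341]
scene 100 1702 rmin 0.141 [0.511 0.278 0.334] z [0.195 0.301 0.354]
scene 120 928 rmin 0.168 [0.452 0.284 0.209] z [0.155 0.249 0.342]
side -40 1470 rmin 0.115 [0.646 0.101 0.351] z [0.326 0.365 0.394]
side -20 1522 rmin 0.09 [0.629 0.14  0.324] z [0.205 0.333 0.362]
side 0 852 rmin 0.077 [0.614 0.157 0.328] z [0.165 0.339 0.348]
side 20 30 rmin 0.093 [0.626 0.174 0.323] z [0.182 0.192 0.345]
side 40 10 rmin 0.117 [0.599 0.242 0.338] z [0.331 0.334 0.338]
side 60 411 rmin 0.111 [0.559 0.25  0.333] z [0.32  0.336 0.347]
side 80 816 rmin 0.111 [0.557 0.25  0.335] z [0.285 0.325 0.339]
side 100 2450 rmin 0.14 [0.513 0.278 0.328] z [0.2   0.309 0.349]
side 120 1360 rmin 0.166 [0.447 0.279 0.178] z [0.155 0.262 0.343]
```

```bash
python3 -m crank '[[0,[0,0,-0.03],[0,0,-8]],[0,[0,0,-0.03],[0,0,-8]],[0,[0,0,-0.02],[0,0,-8]],[0,[0,0,0],[0,0,-8]]]'
```

```text
time: 0.5
tool_pos: [0.2047, -0.5117, 0.2892]
ee_rot: [3.137, 0.004, 0.945]
wrist_force: [-0.3, 0.6, -0.3]
width: 0.0938
finger_force: 0.0
```

```bash
python3 -m crank '[[0,[0.04,0,0],[0,0,0]],[0,[0.04,0,0],[0,0,0]],[0,[0.04,0,0],[0,0,0]],[0,[0.04,0,0],[0,0,0]],[0,[0.04,0,0],[0,0,0]],[0,[0.04,0,0],[0,0,0]],[0,[0.04,0,0],[0,0,0]],[0,[0.04,0,0],[0,0,0]]]'; python3 -m crank '[[0,[0.04,0,0],[0,0,0]],[0,[0.04,0,0],[0,0,0]],[0,[0.04,0,0],[0,0,0]],[0,[0.04,0,0],[0,0,0]],[0,[0.04,0,0],[0,0,0]],[0,[0.04,0,0],[0,0,0]],[0,[0.04,0,0],[0,0,-8]],[0,[0,0,0],[0,0,-8]]]'; python3 -m crank '[[0,[0,0,0],[0,0,-8]],[0,[0,0,0],[0,0,-8]],[0,[0,0,0],[0,0,-8]],[0,[0,0,0],[0,0,-8]],[0,[0,0,0],[0,0,-8]],[0,[0,0,0],[0,0,-8]],[0,[0,0,0],[0,0,-8]],[0,[0,0,0],[0,0,-8]]]'; python3 -m crank '[[0,[0,0,0],[0,0,-8]],[0,[0,0,0],[0,0,-8]],[0,[0,0,0],[0,0,-8]],[0,[0,0,0],[0,0,-8]],[0,[0,0,0],[0,0,-8]],[0,[0,0,0],[0,0,-8]],[0,[0,0,0],[0,0,-8]],[0,[0,0,0],[0,0,0]]]'
python3 -c "
from bench import robot,vision;import cv2
cv2.imwrite('pics/c.png',vision.snapshot('wrist')['color'][:,:,::-1]);print(robot.get_obs()['joint_positions'].round(2))"
```

```text
time: 1.3
tool_pos: [0.3939, -0.2508, 0.285]
ee_rot: [-3.141, -0.0, 0.939]
wrist_force: [1.3, -0.2, 0.5]
width: 0.0945
finger_force: 0.0
time: 2.1
tool_pos: [0.5601, -0.0224, 0.2836]
ee_rot: [-3.139, -0.001, 1.23]
wrist_force: [0.1, -0.4, 0.1]
width: 0.0939
finger_force: 0.0
time: 2.9
tool_pos: [0.5584, -0.0263, 0.2847]
ee_rot: [-3.141, -0.001, 2.341]
wrist_force: [0.8, -0.6, 1.1]
width: 0.094
finger_force: 0.0
time: 3.7
tool_pos: [0.5584, -0.0263, 0.2848]
ee_rot: [3.141, -0.001, -2.971]
wrist_force: [0.1, -0.1, 0.1]
width: 0.0944
finger_force: 0.0
[-0.15  0.11  1.19 -0.    1.84 -1.89]
```

View pics/c.png

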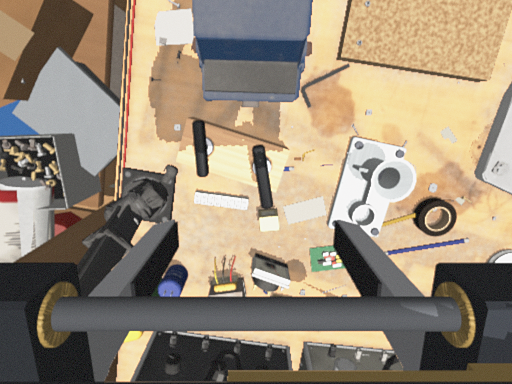

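The wrist view shows the long bar at (263,178), the short bar at (200,148) and the tower mouth at (396,180), all unobstructed. I'll re-measure from here.

```bash
cat > m.py <<'E'
import numpy as np,cv2
from bench import vision,robot
from h import *
s=vision.snapshot("wrist");W=cloud(s);c=s["color"].astype(int)
o=robot.get_obs();print(o["tool_pos"],o["ee_rot"],"cam",(-s["R"].T@s["t"]).round(3))
m=((c.max(2)<75)&(W[...,2]>.11)&(W[...,2]<.145)).astype(np.uint8);m[260:]=0
k,l,st,_=cv2.connectedComponentsWithStats(m)
for i in range(1,k):
    if st[i,4]>150:
        P=W[l==i];(x,y),sz,a=cv2.minAreaRect((P[:,:2]*1000).astype(np.float32));A,d,L=line(P[P[:,2]>.12])
        print(st[i],(x,y),sz,a,"mean",A.round(4),d.round(3),np.degrees(np.arctan2(d[1],d[0])).round(1))
Q=W[:260].reshape(-1,3);R=Q[(abs(Q[:,2]-.086)<.004)&(np.hypot(Q[:,0]-.539,Q[:,1]-.141)<.04)]
print("rim",len(R),cv2.minEnclosingCircle((R[:,:2]*1000).astype(np.float32)),cv2.fitEllipse((R[:,:2]*1000).astype(np.float32)))
# ray cast of the bar (top plane) from colour only
u,v=np.array(cv2.minAreaRect(np.argwhere(m[:,:]*(l==max(range(1,k),key=lambda i:st[i,4])))[:,::-1].astype(np.float32))[0])
d=s["R"].T@[(u-s["cx"])/s["fx"],(v-s["cy"])/s["fy"],1];C=-s["R"].T@s["t"];print("ray@.131",C+d*(.131-C[2])/d[2],u,v)
E
python3 m.py
```

```text
[ 0.5584875  -0.02630802  0.285034  ] [ 3.14138255e+00 -7.85093432e-04 -2.97318439e+00] cam [ 0.487 -0.039  0.463]
[253 145  20  63 600] (553.9751586914062, -20.205650329589844) (68.63905334472656, 13.189081192016602) 18.00899887084961 mean [ 0.5527 -0.0207  0.1313] [0.947 0.32  0.004] 18.7
[ 92 219  42  28 434] (643.5999145507812, -171.79502868652344) (44.80876159667969, 18.1393985748291) 76.26229858398438 mean [ 0.6445 -0.1715  0.1305] [ 0.343  0.923 -0.173] 69.6
[ 92 235  35  23 297] (656.5961303710938, -178.08367919921875) (21.492897033691406, 40.50511169433594) 3.8047358989715576 mean [ 0.6569 -0.1746  0.1383] [ 0.074 -0.981 -0.181] -85.7
rim 510 ((538.9921875, 140.17059326171875), 27.618040084838867) ((538.9127197265625, 139.76669311523438), (49.96959686279297, 50.03335189819336), 164.45542907714844)
ray@.131 [ 0.55292104 -0.02062569  0.131     ] 262.1199035644531 176.19256591796875
```

```bash
python3 -m crank '[[0,[0.0047,0.0066,0],[0,0,0]],[0,[0,0,0.04],[0,0,-8.5]],[0,[0,0,0.04],[0,0,-0.3]],[0,[0,0,0.03],[0,0,0]],[0,[0,0,0.01],[0,0,0]],[0,[0,0,0],[0,0,0]]]'; python3 m.py
```

```text
time: 4.4
tool_pos: [0.5517, -0.0202, 0.1639]
ee_rot: [3.14, -0.003, -2.817]
wrist_force: [0.2, 0.2, -0.1]
width: 0.0938
finger_force: 0.0
[ 0.55290844 -0.02048     0.16606629] [-3.14140585e+00  2.50190537e-04 -2.81709406e+00] cam [ 0.483 -0.044  0.342]
[ 245  171   20   89 1610] (552.3191528320312, -21.230796813964844) (65.52971649169922, 13.236102104187012) 18.96898651123047 mean [ 0.5507 -0.0216  0.1313] [0.946 0.324 0.008] 18.9
[ 18 244  30  16 260] (639.4317016601562, -172.57867431640625) (15.569303512573242, 10.565788269042969) 88.68452453613281 mean [ 0.6403 -0.175   0.1221] [ 0.254 -0.963  0.088] -75.2
rim 700 ((538.3256225585938, 139.7604217529297), 28.03635597229004) ((538.3953857421875, 139.19354248046875), (48.612430572509766, 50.41876220703125), 9.621850967407227)
ray@.131 [ 0.55043444 -0.02202508  0.131     ] 254.49996948242188 214.99996948242188
```

```bash
python3 -m crank '[[0,[0,0,0.03],[0,0,0]],[0,[0,0,0.025],[0,0,0]],[0,[0,0,0.0075],[0,0,0]],[0.7,[0,0,0],[0,0,0]],[1,[0,0,0],[0,0,0]],[1,[0,0,0],[0,0,0]],[1,[0,0,0],[0,0,0]],[1,[0,0,0],[0,0,0]]]'
```

```text
time: 5.25
tool_pos: [0.5534, -0.0207, 0.1039]
ee_rot: [-3.141, 0.001, -2.817]
wrist_force: [0.3, -0.2, 0.0]
width: 0.0572
finger_force: 0.0
```

```bash
python3 -m crank '[[1,[0,0,0],[0,0,0]],[1,[0,0,0],[0,0,0]],[1,[0,0,0],[0,0,0]],[1,[0,0,0],[0,0,0]],[1,[0,0,0],[0,0,0]],[1,[0,0,0],[0,0,0]],[1,[0,0,0],[0,0,0]],[1,[0,0,0],[0,0,0]]]'
```

```text
time: 6.05
tool_pos: [0.5528, -0.0206, 0.1029]
ee_rot: [3.141, -0.0, -2.817]
wrist_force: [-0.5, -0.4, 0.2]
width: 0.0142
finger_force: 30.0
```

```bash
python3 -m crank '[[1,[0,0,-0.01],[0,0,0]],[1,[0,0,-0.015],[0,0,0]],[1,[0,0,-0.02],[0,0,0]],[1,[0,0,-0.025],[0,0,0]],[1,[0,0,-0.02],[0,0,0]],[1,[0,0,-0.007],[0,0,0]],[1,[0,0,0],[0,0,0]],[1,[0,0,0],[0,0,0]]]'
python3 - <<'E'
from bench import robot,vision
import cv2,numpy as np
a=[]
for n in("scene","side"):
    s=vision.snapshot(n); np.savez(f"{n}1.npz",**s)
    o=robot.get_obs();C=s["R"]@o["tool_pos"]+s["t"];u,v=s["fx"]*C[0]/C[2]+s["cx"],s["fy"]*C[1]/C[2]+s["cy"];print(n,u,v)
    i=s["color"][:,:,::-1];x,y=int(u)-50,int(v)-40;a.append(cv2.resize(i[y:y+150,x:x+100],(400,600),interpolation=cv2.INTER_CUBIC));print(x,y)
cv2.imwrite("pics/d.png",np.hstack(a));print(o["tool_pos"],o["width"])
E
```

```text
time: 6.85
tool_pos: [0.5525, -0.0206, 0.1994]
ee_rot: [3.141, -0.001, -2.817]
wrist_force: [0.5, 0.4, -2.0]
width: 0.0135
finger_force: 30.0
scene 268.2657056777137 165.1322045627546
218 125
side 291.0488502678971 174.34852678870067
241 134
[ 0.55209523 -0.02054765  0.19841821] 0.014169707156488328
```

View pics/d.png

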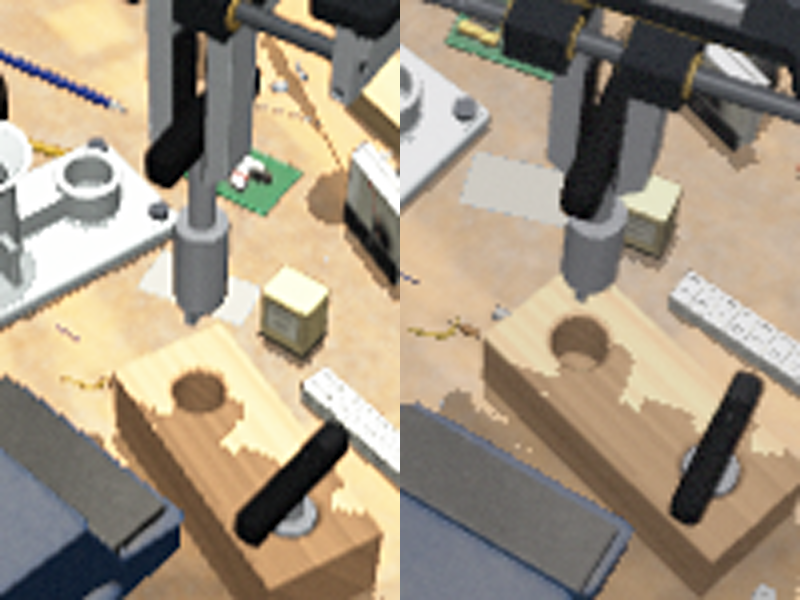

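The driver is lifted clear and looks close to upright, and the short driver is still in the stand. The blade tip is at scene px (266.7,204.5) and side px (287.2,208). The top of the round body is at scene px (268.5,183) and side px (289.7,189.5).

```bash
python3 - <<'E'
import numpy as np,cv2
from h import *
S=[dict(np.load(f"{n}1.npz")) for n in("scene","side")]
Pm=[np.array([[s["fx"],0,s["cx"]],[0,s["fy"],s["cy"]],[0,0,1]])@np.c_[s["R"],s["t"]] for s in S]
for a,b in(((266.7,204.5),(287.2,208)),((268.5,183),(289.7,189.5))):
    X=cv2.triangulatePoints(Pm[0],Pm[1],np.array(a,float),np.array(b,float))[:3]/1
    X=cv2.triangulatePoints(Pm[0],Pm[1],np.array(a,float),np.array(b,float));print((X[:3]/X[3]).ravel())
for s in S: # body cloud: slice centres (visible side) and bar slope
    W=cloud(s);c=s["color"].astype(int)
    near=np.hypot(W[...,0]-.552,W[...,1]+.0205)<.03
    P=W[near&(W[...,2]>.108)&(W[...,2]<.158)&(c.max(2)>60)&(c.max(2)-c.min(2)<40)]
    C=-s["R"].T@s["t"]
    print(len(P))
    # cylinder fit, radius 12: c = a + b*(z-.13)
    from scipy.optimize import least_squares
    f=lambda p:np.hypot(P[:,0]-p[0]-p[2]*(P[:,2]-.13),P[:,1]-p[1]-p[3]*(P[:,2]-.13))-.012
    r=least_squares(f,[.552,-.0205,0,0],loss="soft_l1",f_scale=.001);print(r.x.round(4),"deg",np.degrees(r.x[2:]).round(2),np.sqrt(np.mean(r.fun**2)))
    B=W[near&(c.max(2)<60)&(W[...,2]>.19)] if 0 else W[(np.hypot(W[...,0]-.552,W[...,1]+.0205)<.045)&(c.max(2)<60)&(W[...,2]>.195)&(W[...,2]<.24)]
E
```

```text
[ 0.54426302 -0.02692402  0.10984231]
[ 0.55056252 -0.02310533  0.1584027 ]
236
[ 0.5534 -0.0187 -0.0065 -0.0153] deg [-0.37 -0.88] 0.0007254629183740572
198
[ 0.5538 -0.0202  0.0028 -0.0036] deg [ 0.16 -0.21] 0.000516132312003029
```

```bash
python3 -m crank '[[1,[-0.004,0.017,0],[0,0,0]],[1,[-0.008,0.035,0],[0,0,0]],[1,[-0.009,0.035,0],[0,0,0]],[1,[-0.008,0.035,0],[0,0,0]],[1,[-0.006,0.025,0],[0,0,0]],[1,[-0.002,0.010,0],[0,0,7]],[1,[0,0,0],[0,0,8]],[1,[0,0,0],[0,0,6]]]'
python3 -m crank '[[1,[0,0,0],[0,0,0]],[1,[0,0,0],[0,0,0]]]'
cat > n.py <<'E'
from bench import robot,vision
from scipy.optimize import least_squares
import cv2,numpy as np,sys
from h import *
a=[];o=robot.get_obs();t=o["tool_pos"];print(t,o["ee_rot"],o["wrist_force"])
zt=t[2]-.099
for n in("scene","side"):
    s=vision.snapshot(n);W=cloud(s);c=s["color"].astype(int)
    r=np.hypot(W[...,0]-t[0],W[...,1]-t[1])
    P=W[(r<.025)&(W[...,2]>max(zt+.009,.09))&(W[...,2]<zt+.058)&(c.max(2)-c.min(2)<40)]
    f=lambda p:np.hypot(P[:,0]-p[0]-p[2]*(P[:,2]-zt-.03),P[:,1]-p[1]-p[3]*(P[:,2]-zt-.03))-.012
    q=least_squares(f,[t[0],t[1],0,0],loss="soft_l1",f_scale=.001);print(n,len(P),q.x.round(4),np.degrees(q.x[2:]).round(2))
    R=W[(abs(W[...,2]-.086)<.003)&(np.hypot(W[...,0]-.5387,W[...,1]-.1402)<.035)]
    f=lambda p:np.minimum(np.hypot(R[:,0]-p[0],R[:,1]-p[1])-.028,0)*0+np.hypot(R[:,0]-p[0],R[:,1]-p[1])-.026
    print("rim",len(R),least_squares(f,[.5387,.1402],loss="soft_l1",f_scale=.002).x.round(4),cv2.minEnclosingCircle((R[:,:2]*1000).astype(np.float32)))
    C=s["R"]@(t-[0,0,.06])+s["t"];u,v=s["fx"]*C[0]/C[2]+s["cx"],s["fy"]*C[1]/C[2]+s["cy"]
    x,y=int(u)-50,int(v)-75;a.append(cv2.resize(s["color"][y:y+150,x:x+100,::-1],(400,600),interpolation=cv2.INTER_CUBIC))
cv2.imwrite(sys.argv[1],np.hstack(a))
E
python3 n.py pics/e.png
```

```text
time: 7.75
tool_pos: [0.537, 0.1406, 0.1984]
ee_rot: [-3.141, -0.003, 3.096]
wrist_force: [0.9, -0.1, -0.5]
width: 0.0135
finger_force: 30.0
time: 7.95
tool_pos: [0.5374, 0.1399, 0.199]
ee_rot: [-3.141, -0.002, 3.102]
wrist_force: [-0.2, 0.2, -1.7]
width: 0.0136
finger_force: 30.0
[0.53738462 0.13986233 0.19895628] [-3.14112918e+00 -1.81075539e-03  3.10220105e+00] [-0.16998545  0.16747769 -1.71686631]
scene 216 [ 0.5385  0.1409 -0.0146  0.0036] [-0.84  0.2 ]
rim 119 [0.5376 0.1405] ((536.79736328125, 140.86708068847656), 27.848567962646484)
side 210 [ 0.5393  0.1393 -0.0066 -0.007 ] [-0.38 -0.4 ]
rim 136 [0.5383 0.1397] ((538.486572265625, 139.46470642089844), 27.689315795898438)
```

View pics/e.png

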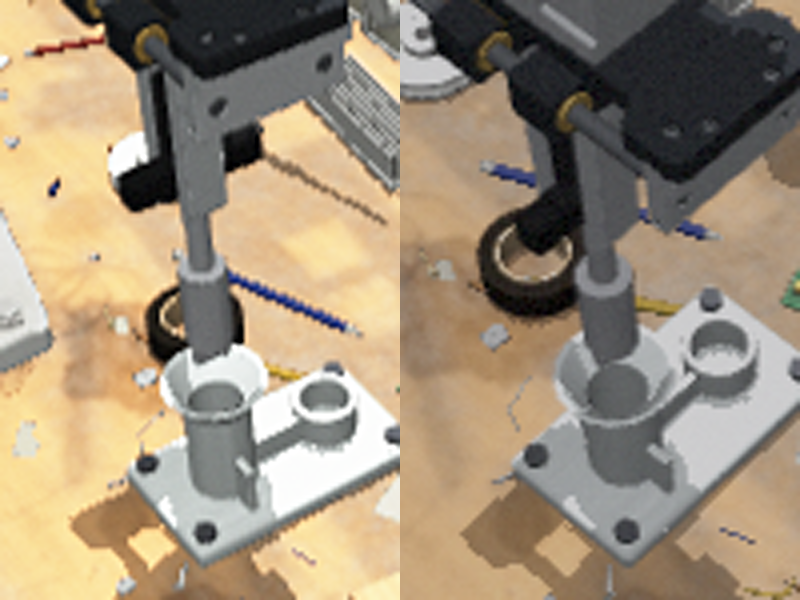

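```bash
python3 -m crank '[[1,[0.0003,0,0.01],[0,0,0]],[1,[0,0,0.012],[0,0,0]],[1,[0,0,0.012],[0,0,0]],[1,[0,0,0.01],[0,0,0]],[1,[0,0,0],[0,0,0]]]'; python3 -m crank '[[1,[0,0,0.01],[0,0,0]],[1,[0,0,0.01],[0,0,0]],[1,[0,0,0.006],[0,0,0]],[1,[0,0,0],[0,0,0]]]'
```

```text
time: 8.55
tool_pos: [0.5361, 0.1398, 0.153]
ee_rot: [-3.141, -0.005, 3.1]
wrist_force: [-1.1, 0.4, -1.0]
width: 0.0136
finger_force: 30.0
time: 8.95
tool_pos: [0.5367, 0.1398, 0.1284]
ee_rot: [-3.141, -0.003, 3.1]
wrist_force: [0.3, -1.0, -0.7]
width: 0.0136
finger_force: 30.0
```

```bash
python3 -m crank '[[1,[0,0,0.005],[0,0,0]],[1,[0,0,0.004],[0,0,0]],[1,[0,0,0],[0,0,0]]]';python3 -m crank '[[1,[0,0,0.003],[0,0,0]],[1,[0,0,0],[0,0,0]]]'
```

```text
time: 9.25
tool_pos: [0.5372, 0.1399, 0.1204]
ee_rot: [-3.141, -0.001, 3.1]
wrist_force: [0.5, -0.7, -1.0]
width: 0.0137
finger_force: 30.0
time: 9.45
tool_pos: [0.5374, 0.14, 0.1177]
ee_rot: [-3.141, -0.0, 3.1]
wrist_force: [-0.2, 1.1, -1.1]
width: 0.0135
finger_force: 30.0
```

```bash
python3 -m crank '[[1,[0,0,0.002],[0,0,0]],[1,[0,0,0],[0,0,0]]]';python3 -m crank '[[1,[0,0,0.0015],[0,0,0]],[1,[0,0,0],[0,0,0]],[1,[0,0,0],[0,0,0]]]'
```

```text
time: 9.65
tool_pos: [0.5374, 0.14, 0.1158]
ee_rot: [-3.141, -0.0, 3.1]
wrist_force: [0.1, -0.6, -1.4]
width: 0.0137
finger_force: 30.0
time: 9.95
tool_pos: [0.5375, 0.14, 0.1145]
ee_rot: [-3.142, 0.0, 3.1]
wrist_force: [-0.1, -0.1, -0.7]
width: 0.0137
finger_force: 30.0
```

```bash
python3 -m crank '[[1,[0,0,0.001],[0,0,0]],[1,[0,0,0],[0,0,0]]]';python3 -m crank '[[1,[0,0,0.001],[0,0,0]],[1,[0,0,0],[0,0,0]]]'; python3 n.py pics/f.png; python3 -c "
from bench import robot;print(robot.get_obs()['wrist_torque'])"
```

```text
time: 10.15
tool_pos: [0.5378, 0.14, 0.1139]
ee_rot: [3.142, 0.001, 3.1]
wrist_force: [0.9, -0.6, 0.3]
width: 0.0137
finger_force: 30.0
time: 10.35
tool_pos: [0.538, 0.14, 0.1139]
ee_rot: [3.141, 0.002, 3.1]
wrist_force: [-1.0, -0.2, 6.1]
width: 0.0139
finger_force: 30.0
[0.538049   0.14003694 0.11385918] [3.14134184e+00 1.91155590e-03 3.10002725e+00] [-0.98310455 -0.20612008  6.10742091]
scene 0 [0.538 0.14  0.    0.   ] [0. 0.]
rim 133 [0.5383 0.1406] ((537.3441772460938, 140.77642822265625), 28.20081901550293)
side 0 [0.538 0.14  0.    0.   ] [0. 0.]
rim 95 [0.5391 0.1412] ((537.0025024414062, 139.09349060058594), 26.98164176940918)
[0.00937755 0.18567042 0.01113851]
```

View pics/f.png

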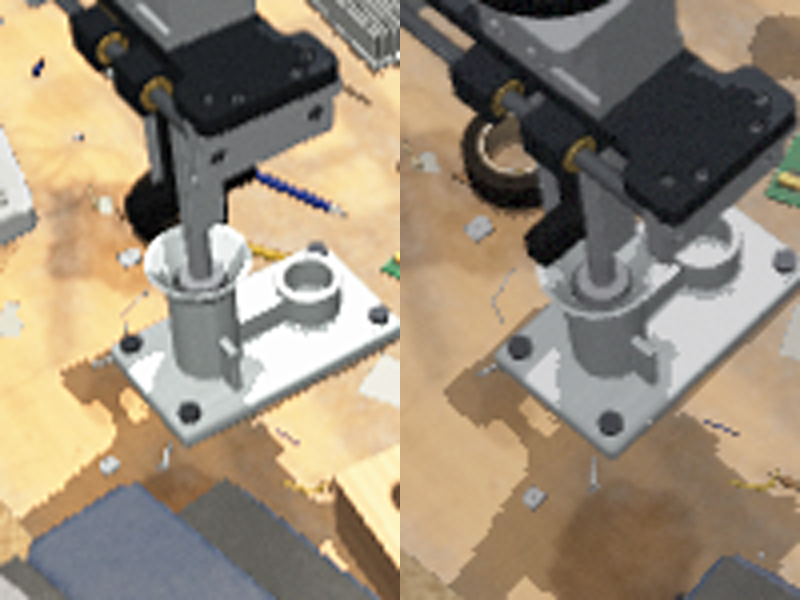

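The driver bottomed at the predicted height (TCP 0.114, 6 N up), so the blade is in the slot. I'll relieve the load and then turn.

```bash
cat > q.py <<'E'
from bench import robot
import numpy as np
o=robot.get_obs();print(np.degrees(o["ee_rot"]).round(2),o["tool_pos"].round(4),o["wrist_force"].round(1),o["wrist_torque"].round(3),o["joint_positions"].round(2))
E
python3 -m crank '[[1,[0,0,-0.001],[0,0,0]],[1,[0,0,0],[0,0,0]],[1,[0,0,0],[0,0,0]]]' >/dev/null; python3 q.py
for i in 1 ; do python3 -m crank '[[1,[0,0,0],[0,0,5]],[1,[0,0,0],[0,0,0]]]'>/dev/null; done; python3 q.py
python3 -m crank '[[1,[0,0,0],[0,0,5]],[1,[0,0,0],[0,0,0]]]'>/dev/null; python3 q.py
python3 -m crank '[[1,[0,0,0],[0,0,5]],[1,[0,0,0],[0,0,0]]]'>/dev/null; python3 q.py
python3 -m crank '[[1,[0,0,0],[0,0,5]],[1,[0,0,0],[0,0,0]]]'>/dev/null; python3 q.py
```

```text
[1.7999e+02 5.0000e-02 1.7762e+02] [0.5378 0.14   0.1138] [ 0.1 -0.2  3.4] [ 0.034 -0.067  0.017] [ 0.15  0.13  1.5  -0.    1.5  -1.38]
[1.7998e+02 6.0000e-02 1.7262e+02] [0.5379 0.1401 0.1139] [-0.2  0.6  3.5] [ 0.043 -0.071 -0.016] [ 0.15  0.13  1.5   0.    1.5  -1.29]
[1.7997e+02 6.0000e-02 1.6771e+02] [0.5379 0.1401 0.1139] [-0.4 -0.1  4.2] [ 0.123 -0.176  0.017] [ 0.15  0.13  1.5   0.    1.5  -1.2 ]
[1.7994e+02 6.0000e-02 1.6277e+02] [0.538  0.1403 0.1138] [0.1 1.1 4.9] [ 0.259 -0.307  0.028] [ 0.15  0.13  1.5   0.    1.5  -1.12]
[1.7993e+02 5.0000e-02 1.5781e+02] [0.5379 0.1404 0.1139] [0.1 1.9 4. ] [ 0.405 -0.334  0.051] [ 0.15  0.13  1.5   0.    1.5  -1.03]
```

```bash

python3 -m crank '[[1,[-0.0002,0.0007,-0.0005],[0,0,0]],[1,[0,0,0],[0,0,5]],[1,[0,0,0],[0,0,5]],[1,[0,0,0],[0,0,5]],[1,[0,0,0],[0,0,5]],[1,[0,0,0],[0,0,0]]]'>/dev/null; python3 q.py
```

```text
[179.94   0.   137.77] [0.5383 0.141  0.1139] [1.7 0.9 2.8] [ 0.508 -0.529  0.022] [ 0.15  0.14  1.5   0.    1.51 -0.68]
```

```bash

python3 -m crank '[[1,[0,0.001,0],[0,0,0]],[1,[0,0,0],[0,0,0]]]'>/dev/null; python3 q.py
python3 -m crank '[[1,[0,0,0],[0,0,6]],[1,[0,0,0],[0,0,6]],[1,[0,0,0],[0,0,6]],[1,[0,0,0],[0,0,0]]]'>/dev/null; python3 q.py
```

```text
[-179.97    0.    137.74] [0.5386 0.1413 0.1139] [0.9 0.4 3.3] [ 0.341 -0.38   0.023] [ 0.15  0.14  1.5  -0.    1.51 -0.68]
[1.7996e+02 1.0000e-02 1.1970e+02] [0.5389 0.1414 0.1139] [1.9 1.4 1.8] [ 0.483 -0.631  0.013] [ 0.15  0.14  1.5   0.    1.51 -0.36]
```

```bash

python3 -m crank '[[1,[0,0.0012,0],[0,0,6]],[1,[0,0,0],[0,0,6]],[1,[0,0,0],[0,0,6]],[1,[0,0,0],[0,0,6]],[1,[0,0,0],[0,0,0]]]'>/dev/null; python3 q.py
```

```text
[-1.800e+02  2.000e-02  9.578e+01] [0.5397 0.1417 0.1139] [1.  1.4 2.7] [ 0.272 -0.414 -0.013] [ 0.16  0.14  1.49 -0.    1.51  0.05]
```

```bash

python3 -m crank '[[1,[0,0.0005,0],[0,0,6]],[1,[0,0,0],[0,0,6]],[1,[0,0,0],[0,0,6]],[1,[0,0,0],[0,0,6]],[1,[0,0,0],[0,0,0]],[1,[0,0,0],[0,0,0]]]'>/dev/null; python3 q.py; python3 n.py pics/g.png
```

```text
[1.800e+02 3.000e-02 7.187e+01] [0.5401 0.1417 0.1139] [0.6 0.9 2.3] [ 0.044 -0.38  -0.021] [ 0.16  0.14  1.49 -0.    1.51  0.47]
[0.5401435  0.14167453 0.11388149] [3.14154002e+00 5.86173542e-04 1.25428747e+00] [0.58191713 0.90968419 2.28401797]
scene 0 [0.5401 0.1417 0.     0.    ] [0. 0.]
rim 125 [0.5381 0.1415] ((538.847900390625, 141.27700805664062), 28.257417678833008)
side 0 [0.5401 0.1417 0.     0.    ] [0. 0.]
rim 139 [0.5391 0.1407] ((538.7907104492188, 140.0664520263672), 27.477447509765625)
```

View pics/g.png

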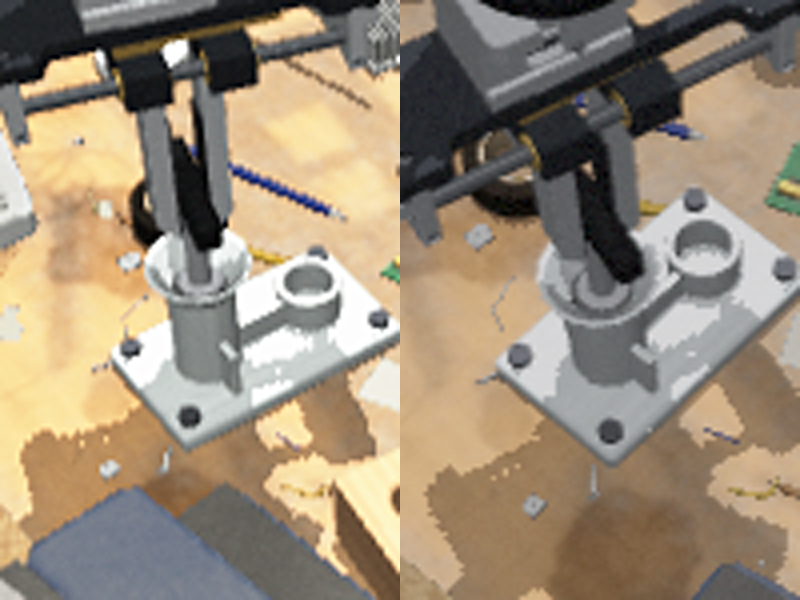

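```bash

python3 -m crank '[[0.8,[0,0,0],[0,0,0]],[0.6,[0,0,0],[0,0,0]],[0.5,[0,0,0],[0,0,0]],[0.4,[0,0,0],[0,0,0]],[0.3,[0,0,0],[0,0,0]],[0.3,[0,0,0],[0,0,0]],[0.3,[0,0,0],[0,0,0]],[0.3,[0,0,0],[0,0,0]]]'
python3 -c "
from bench import robot,vision;import cv2
cv2.imwrite('pics/h.png',vision.snapshot('wrist')['color'][:,:,::-1])"; python3 q.py
```

```text
time: 14.75
tool_pos: [0.5402, 0.1419, 0.114]
ee_rot: [3.141, 0.0, 1.25]
wrist_force: [0.8, 0.5, -0.1]
width: 0.0654
finger_force: 0.0
[1.800e+02 1.000e-02 7.162e+01] [0.5402 0.1419 0.114 ] [ 0.2 -0.2 -0.8] [ 0.007 -0.032  0.028] [ 0.16  0.14  1.49 -0.    1.51  0.48]
```

View pics/h.png

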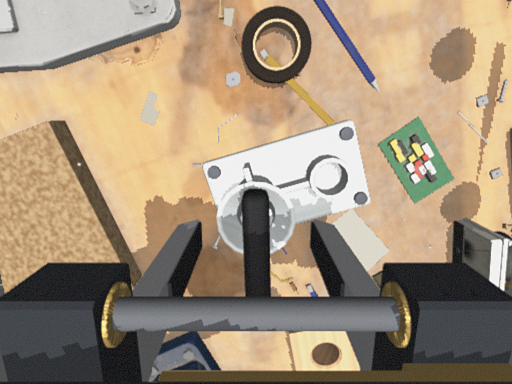

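The bar stands free between the open fingers (x≈256), and the plate and boss are undisturbed. I'll back out along the bar, then up.

```bash

python3 -m crank '[[0.3,[-0.01,0,0],[0,0,0]],[0.3,[-0.02,0,0],[0,0,0]],[0.3,[-0.02,0,0],[0,0,0]],[0.3,[-0.02,0,0],[0,0,0]],[0.3,[-0.01,0,-0.02],[0,0,0]],[0.3,[0,0,-0.04],[0,0,0]],[0.3,[-0.02,0,-0.04],[0,0,0]],[0.3,[-0.02,0,-0.04],[0,0,0]]]'
python3 - <<'E'
from bench import robot,vision
import cv2,numpy as np
from h import *
a=[]
for n in("scene","side"):
    s=vision.snapshot(n);W=cloud(s);c=s["color"].astype(int)
    P=W[(c.max(2)<70)&(np.hypot(W[...,0]-.539,W[...,1]-.14)<.05)&(W[...,2]>.11)&(W[...,2]<.16)]
    T=P[P[:,2]>np.percentile(P[:,2],95)-.006];A,d,L=line(T);print(n,len(T),A.round(4),d.round(3),"yaw",np.degrees(np.arctan2(d[1],d[0])),np.percentile(P[:,2],95),L)
    C=s["R"]@[.54,.08,.08]+s["t"];u,v=int(s["fx"]*C[0]/C[2]+s["cx"]),int(s["fy"]*C[1]/C[2]+s["cy"])
    a.append(cv2.resize(s["color"][v-90:v+90,u-60:u+60,::-1],(400,600),interpolation=cv2.INTER_CUBIC))
cv2.imwrite("pics/i.png",np.hstack(a))
E
```

```text
time: 15.6
tool_pos: [0.5015, 0.0272, 0.2553]
ee_rot: [-3.141, 0.001, 1.25]
wrist_force: [0.9, 0.3, -0.6]
width: 0.0659
finger_force: 0.0
scene 173 [0.5356 0.1352 0.1432] [-0.276 -0.961 -0.007] yaw -106.0167692743455 0.1450518090189487 0.06480752747737731
side 38 [0.5318 0.1315 0.1415] [-0.474 -0.875 -0.095] yaw -118.44197953665227 0.14359534694044554 0.021386766218766992
```

View pics/i.png

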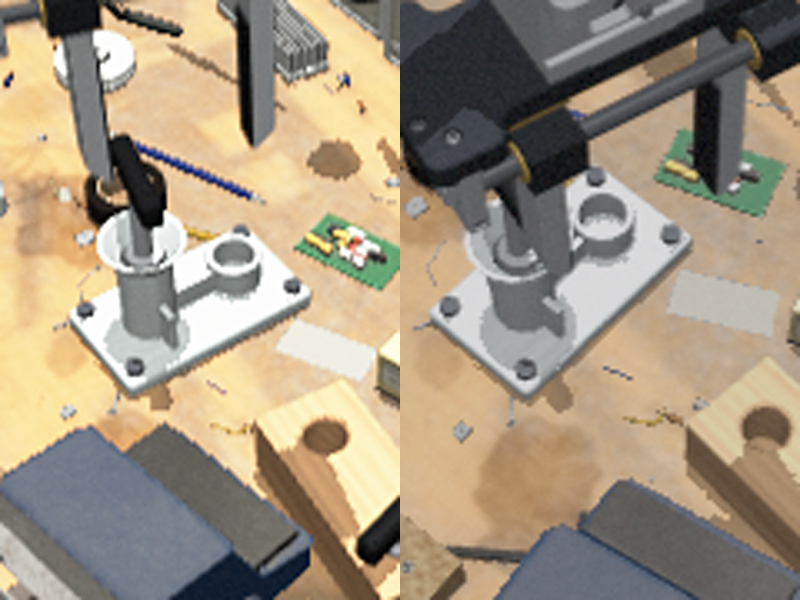

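The driver stands upright and seated: the bar top is at 0.144 m as expected and its yaw is about 74°. The gripper is clear, so I'm handing in.

```bash
python3 -m crank '[[0.3,[0,0,0],[0,0,0]],[0.3,[0,0,0],[0,0,0]],[0.3,[0,0,0],[0,0,0]]]' | head -1; python3 -c "
from bench import robot;print(robot.close_job())"
```

```text
time: 16.0
the job is handed in; nothing more can be done
None
```

I handed the job in at 16 s: the long driver stands upright and released in the well with its blade in the slot. I turned it 106° clockwise, which should be about a quarter turn of the screw once the 15° of play is taken off, though the screw angle could not be read directly; the short driver was left untouched in the stand.

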